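# Mount the gear blank on its arbor stub and hold the retaining ring open at the groove

### The job

Put the black gear blank, hub up, on the stub axle it fits (the thick one) and let it sit fully home on the shoulder. Then take the red-handled ring pliers out of their stand, squeeze the handles right in so that the retaining ring on their tips spreads wide, slide the ring straight down over that stub until it lies level at the groove just above the gear's hub, and finish there, still holding the pliers squeezed with the ring spread around the groove (do not let it snap in). Leave the other parts on the bench where they are.

Things in the scene. Friction and masses are not known exactly. Their poses are not given: they have to be found in the camera images.
- gear_center (a point): Black nylon gear blank, loose, 70 g, lying flat, hub up. Toothed disc 74 mm across the teeth, 14 mm thick; on it a round hub 40 mm in diameter, 16 mm tall (30 mm overall); bore 33 mm right through. The point is on the bore axis 15 mm above its underside; z is the bore axis, up. Best gripped across the hub, just above the disc.
- thick_stub_groove (a point): Thick upright stub axle, fixed; its place varies. The point is on its axis at mid-height of the groove (5 mm wide, 26 mm in diameter). Shaft 30 mm in diameter; its top is 15.5 mm above the point, the last 8 mm a cone narrowing to 21 mm. With the gear home, the hub's top is 2.5 mm and gear_center 17.5 mm below the point. z up.
- thick_stub_shoulder (a point): On the thick stub's axis at the top of its shoulder (48 mm across), where the gear's underside sits; 32.5 mm below the groove point, 18 mm above the bench. Under the shoulder is an 84 mm square flange, 10 mm thick.
- slim_stub_groove (a point): The groove of the slim stub axle (shaft 20 mm in diameter, top 15.5 mm above the point): not for this gear. The two stubs may have changed places.
- pliers_grip (a point): Retaining-ring pliers, loose, 220 g, hanging upright in their blue stand, tips down. The point is midway between the red handles, 30 mm below their top. x points to the ring's side, y from handle to handle, z up. Handles 16 mm wide along x, 53 mm over their outer faces here when open (63 mm at the top), 34 mm when squeezed to the stop, down to 25 mm under a hard grip.
- pliers_tips (a point): Midway between the lower ends of the pliers' tips, 132 mm below pliers_grip, axes alike. Pivot 70 mm above it. Finger guards at the foot of the handles, 73 mm over all, top 100 mm above it, rest on the stand's two posts, which stand 56 mm apart. 15 mm of room under the tips. The pliers lift straight up out of the stand, squeezed or open.
- squeeze (a joint): How far the pliers' handles are squeezed together, rad: 0 open (as they hang), 0.32 at the stop, which yields by up to 0.09 under a hard grip. Squeezing moves the tips apart. A spring and the ring push the handles open: about 15 N on each handle squeezes them to the stop.
- ring_center (a point): Open retaining ring, yellow zinc, 3 mm thick, about 49 x 39 mm, level, its two lugs hooked on the pliers' tip pins. Bore 28.4 mm at rest; with the pliers squeezed to the stop it clears a 35 mm shaft. The point is the middle of the spread opening: 20 mm along the pliers' x and 128 mm below pliers_grip as it hangs; once squeezed, 15 mm along x and 135 mm below where the handles were gripped.
- ring_arm_l (a joint): Angle by which the ring's one arm is spread, rad: 0 as it hangs on the open pliers, about 0.27 with the pliers squeezed to the stop.
- ring_arm_r (a joint): The same for the ring's other arm.
- bushing: White acetal flanged bushing, loose, 40 mm across its foot, 26 mm tall; origin under its centre. Leave alone. It may have changed places with the gear.
- cap: Blue bottle cap, 31 mm in diameter, 15 mm tall; origin under its centre. Leave alone.
- sprue_puller: Squat aluminium sprue puller, 38 mm in diameter, 36 mm tall; origin under its centre. Leave alone.
- scraper: Chrome hand scraper with a black handle, 208 mm long, 20 mm wide, lying flat; origin on the underside near the ferrule, x towards the blade. Leave alone.

How it is judged:
By the outcome, as a careful person would: the job done as asked, in the order asked, and still so for the second after the job is handed in, while the arm keeps its last pose, push and grip.
It also fails if it takes over 54 s, if anything falls off the work surface, if the arm or the gripper's body presses on something with over 40 N, if the wrist force passes 120 N, or if a joint passes its speed limit or range.

### The arm

A 7-joint arm with a two-finger parallel gripper is mounted at the origin on the work surface. World frame = base frame: x ahead of the robot, y to its left, z up, the work surface at z = 0. Lengths are in m, angles in degrees, forces in N, time in s.
With the tool pointing down it reaches from about 0.4 to 0.875 m from the base axis. Payload 4.4 kg.
Tool frame: the origin (TCP) lies between the finger pads; the fingertips stand 14 mm ahead of it and the grasp point (between the pads) lies 5 mm behind it; z points along the fingers, y is the line along which they close (so a half turn about z gives the same grasp; the last joint's range is limited). The gripper opens to 85 mm and grips with 20 to 120 N. Pads are 22 mm wide; open, the fingers measure 114 mm over their backs; the gripper's body (76 mm by 85 mm) begins 54 mm behind the grasp point. The pads swing forward as they close: fully open they stand 13 mm farther back than shut.
Start: joints at [-77.796, 36.005, 2.206, 86.941, -1.547, 57.084, -1.146], TCP at [0.179, 0.625, 0.245] pointing down, gripper open.
Joint ranges: [-175.42, 175.42], [-21.48, 121.26], [-71.46, 75.88], [10.55, 141.38], [-63.04, 243.04], [13.31, 113.54], [-168.57, 168.57]. Speed limits (degrees/s): [147.25, 147.25, 180, 180, 180, 180, 180].

### API

Orientations are given as [roll, pitch, yaw] about the fixed x, y, z axes, in that order (R = Rz(yaw) Ry(pitch) Rx(roll)).
In Python, from rig import arm gives the robot as it stands.
- The arm moves only by the tool move_arm, never from a script. Its argument "moves" is a list of rows, each a list of 7 numbers: the closure, from 0 (fully open) to 1 (shut), then the shift along the tool's x, y, z in m, then the turn, a rotation vector about the tool's x, y, z in rad. A call has 1 to 10 rows; each row shifts and turns the commanded pose from where the row before left it, along the tool's axes as they then stand; what a row does not reach is not made up. A row lasts 1/12 s, in which the tool goes at most 41.7 mm and 7.16 degrees, less where a joint would pass 70% of its speed; a pose out of reach is approached as far as the arm can. A call is refused whole if a number of a shift passes 0.0417 or a number of a turn 0.125, either way. A call with a gripper value outside its range is refused whole. The fingers move at their own pace and stop on an object; the grip force is fixed at half the most. Time passes only in rows, so rows that do not move let the fingers close. It gives the time, the measured TCP pose, the force, the opening and the grip force at its end, in the units of the state.
- arm.get_obs(): the state, without advancing time (a new reading comes with each control period).
- arm.snapshot(name): name is "scene" or "top"; returns the picture (480x640x3 uint8, red, green, blue); there is no depth.
- arm.get_calibration(name): a dict with "fx", "fy", "cx", "cy" (pixels), "T" (4x4, takes a point from camera to world coordinates). Camera axes: x right, y down, z forward; pixel columns grow to the right and rows downward; lengths in m; the calibration is good to about 2 mm. A picture is of the moment at which its call begins. get_calibration takes no time and is no camera call.
- arm.close_job(): hands the job in; it is judged then, once.
Trained networks look in the newest picture that a camera, given by its name, has taken for a name from the list of things; names that differ only in an ending like _2 or _b are one class to them, and where a whole thing is asked for, a point or a joint stands for the part that bears it (a point fixed in the world has none). Each returns a list of dicts, best first, with "p" (0 to 1); they miss things now and then, are a little off and sometimes report something else, mostly with a low value. They report only what shows in the picture. A call takes as long as a camera call.
- arm.trace(label, camera): "mask" (480x640 bool, what is visible of it) and "uv" ([column, row] in pixels, amid what is visible of it).
- arm.spot_point(label, camera): "uv" ([column, row] in pixels: a listed point, or the origin of a listed thing).
The state is a dict: "time": time; "joint_positions": joint angles; "joint_vel": joint speeds; "effort": joint torques, N m; "eef_pos": TCP position; "tool_rot": TCP orientation; "contact_force": force on the tool from outside, world axes, zero at the start; "wrist_torque": the same for the moment, N m; "grip_width": finger opening in m; "finger_force": force on a finger pad.
Only numpy, scipy, OpenCV 4.12 (cv2) and the standard library are available. Lean on these libraries where they do the work, as an engineer would, in place of code of your own. Each camera call takes 0.05 s, during which the arm holds its last target. There are 200 camera calls.

## Working session

There is one attempt and no reset: what is moved stays moved. The work goes in short steps, Python scripts to look and compute and a tool call to move; the robot and the scene stay as the last step left them, time stands still between calls to the robot, and variables do not carry over. Pictures are saved under pics/ and viewed, at most 10 in all, crops included, and the job is handed in when it is done.

Besides the shell and the picture viewer there is one more tool, called after "Call:" as name(argument=value, ...) on one line, values as JSON. move_arm: Moves the arm, as the interface text tells. Its arguments: {"type":"object","properties":{"moves":{"type":"array"}},"required":["moves"]}

```bash
ls; mkdir -p pics; cat > h.py <<'E'
import numpy as np, cv2
from rig import arm
def ray(cam,uv):
    c=arm.get_calibration(cam);T=np.array(c["T"])
    d=T[:3,:3]@np.array([(uv[0]-c["cx"])/c["fx"],(uv[1]-c["cy"])/c["fy"],1])
    return T[:3,3],d/np.linalg.norm(d)
def atz(cam,uv,z):
    o,d=ray(cam,uv);return o+d*(z-o[2])/d[2]
def tri(uv1,uv2):
    A=np.zeros((3,3));b=np.zeros(3);L=[]
    for cam,uv in(("scene",uv1),("top",uv2)):
        o,d=ray(cam,uv);P=np.eye(3)-np.outer(d,d);A+=P;b+=P@o;L.append((o,P))
    x=np.linalg.solve(A,b);return x,[np.linalg.norm(P@(x-o)) for o,P in L]
E
python3 - <<'E'
from h import *
S={}
for cam in("scene","top"):
    im=arm.snapshot(cam);cv2.imwrite(f"pics/{cam}0.png",im[:,:,::-1])
    T=np.array(arm.get_calibration(cam)["T"]);print(cam,T[:3,3].round(3),T[:3,2].round(3))
    for l in("gear_center","thick_stub_groove","slim_stub_groove","thick_stub_shoulder","pliers_grip","pliers_tips","ring_center"):
        r=arm.spot_point(l,cam);S[cam,l]=r
        print(cam,l,[(np.round(q["uv"],1).tolist(),round(q["p"],2)) for q in r[:3]])
for l in set(k[1] for k in S):
    if S["scene",l] and S["top",l]:
        x,e=tri(S["scene",l][0]["uv"],S["top",l][0]["uv"]);print(l,x.round(4),np.round(e,4))
E
```

```text
pics
scene [1.119 0.434 0.944] [-0.482 -0.455 -0.749]
scene gear_center [([380.7, 259.0], 0.76)]
scene thick_stub_groove [([249.0, 222.3], 0.58)]
scene slim_stub_groove [([360.5, 300.8], 0.6), ([247.6, 223.7], 0.46)]
scene thick_stub_shoulder [([248.7, 232.3], 0.79)]
scene pliers_grip [([492.4, 300.7], 0.95), ([475.2, 345.4], 0.21)]
scene pliers_tips [([475.7, 346.6], 0.63)]
scene ring_center [([470.5, 345.4], 0.62)]
top [ 0.427 -0.06   1.287] [ 0.134 -0.007 -0.991]
top gear_center [([287.6, 294.3], 0.65)]
top thick_stub_groove [([400.5, 226.9], 0.91)]
top slim_stub_groove [([269.0, 235.2], 0.59)]
top thick_stub_shoulder [([399.8, 236.2], 0.97)]
top pliers_grip [([163.8, 268.9], 0.67)]
top pliers_tips []
top ring_center [([182.4, 266.0], 0.58), ([309.8, 164.4], 0.44)]
pliers_grip [0.4999 0.2602 0.1562] [0.002 0.002]
thick_stub_groove [ 0.6007 -0.2529  0.0595] [0.0029 0.0029]
gear_center [0.4523 0.0029 0.0151] [0.0042 0.0042]
slim_stub_groove [0.5853 0.0499 0.0434] [0.0013 0.0013]
thick_stub_shoulder [ 0.5895 -0.2635  0.0097] [0.0033 0.0033]
ring_center [0.5143 0.2552 0.0255] [0.0036 0.0036]
```

View pics/scene0.png

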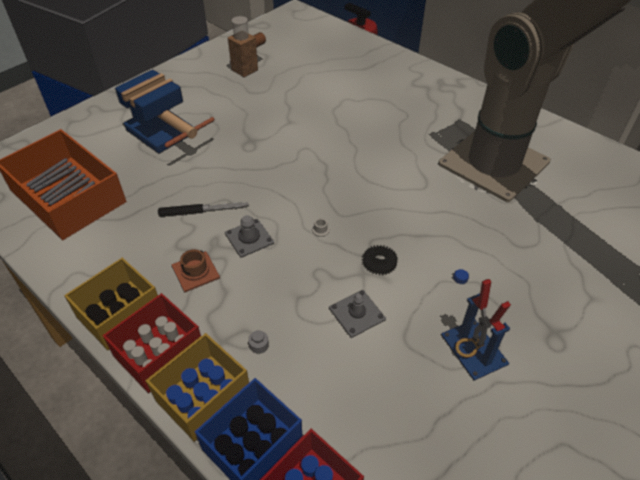

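View pics/top0.png

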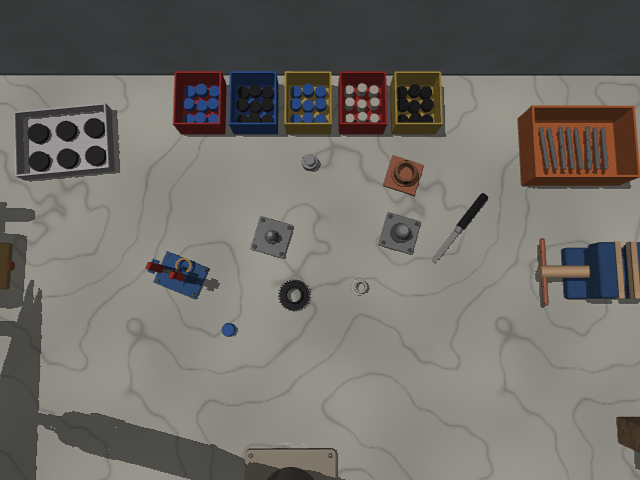

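The scene view shows the gear at (380,259), the thick stub at (249,230), the slim stub at (358,308) and the pliers at (480,335). In the top view they are at (295,294), (401,232), (272,236) and (175,272). Next I'll refine these with masks and enlarged crops.

```bash
cat >> h.py <<'E'
def proj(cam,P):
    c=arm.get_calibration(cam);T=np.linalg.inv(np.array(c["T"]));P=np.atleast_2d(P)
    q=P@T[:3,:3].T+T[:3,3];return np.c_[q[:,0]/q[:,2]*c["fx"]+c["cx"],q[:,1]/q[:,2]*c["fy"]+c["cy"]]
def circ(c,r,z,n=72):
    a=np.linspace(0,2*np.pi,n,endpoint=False);return np.c_[c[0]+r*np.cos(a),c[1]+r*np.sin(a),np.full(n,z)]
def hullcent(cam,P):
    h=cv2.convexHull(proj(cam,P).astype(np.float32));m=cv2.moments(h);return np.array([m["m10"]/m["m00"],m["m01"]/m["m00"]]),m["m00"]
E
python3 - <<'E'
from h import *
from scipy.optimize import least_squares
tiles=[]
C={}
for cam,boxes in(("scene",[(215,195,290,270),(435,270,525,385)]),("top",[(365,195,440,270),(130,235,230,315)])):
    im=arm.snapshot(cam)
    for (a,b,c,d) in boxes: tiles.append(cv2.resize(im[b:d,a:c,::-1],(400,300),interpolation=cv2.INTER_CUBIC) if False else cv2.copyMakeBorder(cv2.resize(im[b:d,a:c,::-1],None,fx=290/(d-b),fy=290/(d-b),interpolation=cv2.INTER_CUBIC),0,10,0,10,cv2.BORDER_CONSTANT))
    for l in("gear_center","pliers_grip","ring_center"):
        r=arm.trace(l,cam)
        for q in r[:1]:
            m=q["mask"];h=cv2.convexHull(np.argwhere(m)[:,::-1].astype(np.float32));mm=cv2.moments(h)
            C[cam,l]=np.array([mm["m10"]/mm["m00"],mm["m01"]/mm["m00"]]);print(cam,l,round(q["p"],2),m.sum(),C[cam,l].round(1),mm["m00"])
            np.save(f"m_{cam}_{l}.npy",m)
f=lambda p:np.concatenate([hullcent(cam,np.r_[circ(p,.037,0),circ(p,.037,.014),circ(p,.02,.03)])[0]-C[cam,"gear_center"] for cam in("scene","top")])
s=least_squares(f,[.45,0]);print("gear",s.x,s.fun)
for cam in("scene","top"):
    f1=lambda p:hullcent(cam,np.r_[circ(p,.037,0),circ(p,.037,.014),circ(p,.02,.03)])[0]-C[cam,"gear_center"]
    print(cam,least_squares(f1,[.45,0]).x)
W=max(t.shape[1] for t in tiles)
tiles=[cv2.copyMakeBorder(t,0,0,0,W-t.shape[1],cv2.BORDER_CONSTANT) for t in tiles]
cv2.imwrite("pics/crops.png",np.vstack([np.hstack(tiles[:2]),np.hstack(tiles[2:])]));print(W)
E
```

```text
scene gear_center 0.66 770 [379.6 259.6] 766.5
scene pliers_grip 0.74 975 [487.8 312.6] 1647.0
scene ring_center 0.43 140 [467.3 347.6] 310.0
top gear_center 0.91 574 [293.3 294.8] 673.5
top pliers_grip 0.65 285 [164.5 271.3] 305.0
top ring_center 0.49 44 [183.5 265.3] 126.0
gear [ 0.45005445 -0.00620837] [ 0.13284786 -0.61418453 -0.29052408 -0.51915631]
scene [ 0.45158999 -0.00533338]
top [ 0.4488393 -0.0068989]
372
```

View pics/crops.png

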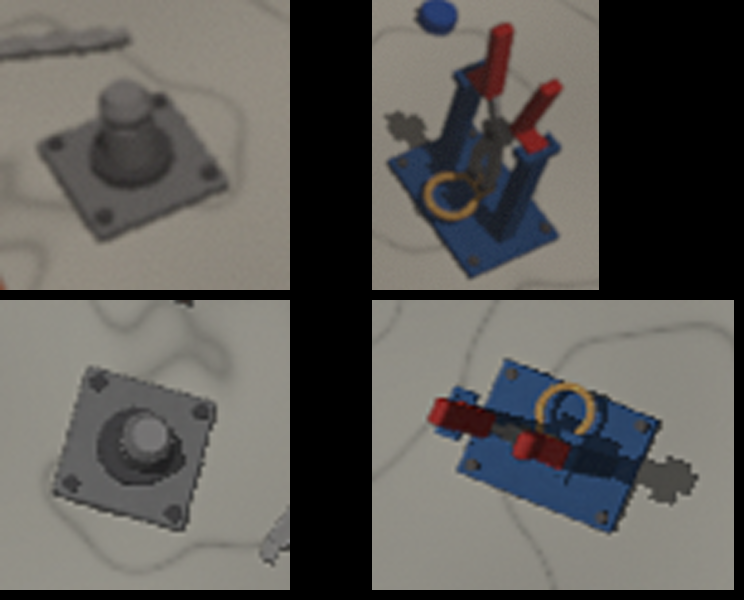

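The crops give sharp corners. In the scene tile, the stub's flange corners are at about (225,233), (258,218), (274,243) and (241,257). In the top tile they are at (388,212), (421,222), (413,255) and (379,245), with the cone top at (403,230). The pliers' handle tops are at (486,281) and (506,304) in the scene view, and at (149,266) and (172,275) in the top view.

```bash
python3 - <<'E'
from h import *
from scipy.optimize import least_squares
s=[(224.8,233.3),(257.7,218.3),(273.7,243.1),(241.4,257.3)];t=[(387.8,212.3),(420.6,221.6),(413.1,254.7),(378.7,245.2)]
for cam,L in(("scene",s),("top",t)):
    P=np.array([atz(cam,u,.010) for u in L]);print(cam,P.mean(0).round(4),np.linalg.norm(P-np.roll(P,1,0),axis=1).round(4))
print("cone top",atz("scene",(215+127/3.867,195+92/3.867),.066).round(4),atz("top",(403.0,230.4),.066).round(4))
print("groove net",atz("scene",(249,222.3),.0505).round(4),atz("top",(400.5,226.9),.0505).round(4))
# handle tops
a,e=tri((486.5,281.1),(148.8,265.9));b,f=tri((506,304.1),(172.5,275.3));print(a.round(4),e,b.round(4),f)
# alternate pairing
a2,e2=tri((506,304.1),(148.8,265.9));b2,f2=tri((486.5,281.1),(172.5,275.3));print(a2.round(4),e2,b2.round(4),f2)
sc=2.522;S=[(388,160),(472,277),(557,237)]
print("stand scene",[atz("scene",(435+(x-372)/sc,270+y/sc),.006).round(4) for x,y in S])
st=3.625;TT=[(507,360),(661,425),(613,532),(458,470)]
print("stand top",[atz("top",(130+(x-372)/st,235+(y-300)/st),.006).round(4) for x,y in TT])
print("ring",tri((435+(451-372)/sc,270+195/sc),(130+(567-372)/st,235+(411-300)/st)))
print(proj("top",[.4999,.2602,.16]), proj("scene",[.4999,.2602,.16]))
E
```

```text
scene [ 0.6013 -0.2531  0.01  ] [0.0821 0.0841 0.0857 0.0786]
top [ 0.5941 -0.2617  0.01  ] [0.0829 0.0816 0.0822 0.0847]
cone top [ 0.5977 -0.2548  0.066 ] [ 0.5936 -0.2597  0.066 ]
groove net [ 0.594  -0.2573  0.0505] [ 0.604  -0.2566  0.0505]
[0.5099 0.2585 0.2177] [np.float64(0.014056469880796636), np.float64(0.014056469880796625)] [0.4806 0.2628 0.1317] [np.float64(0.01797716855831642), np.float64(0.01797716855831642)]
[0.5053 0.2851 0.1756] [np.float64(0.0011704585409631903), np.float64(0.001170458540963253)] [0.4858 0.2358 0.1755] [np.float64(0.0012541386099463462), np.float64(0.001254138609946313)]
stand scene [array([0.5149, 0.1987, 0.006 ]), array([0.5555, 0.2998, 0.006 ]), array([0.4851, 0.3274, 0.006 ])]
stand top [array([0.552, 0.294, 0.006]), array([0.509 , 0.1919, 0.006 ]), array([0.4396, 0.2213, 0.006 ]), array([0.48  , 0.3234, 0.006 ])]
ring (array([0.5167586 , 0.25203056, 0.01779555]), [np.float64(0.0015018478889977376), np.float64(0.0015018478889977553)])
[[162.42751969 269.23352378]] [[491.65131186 299.32185118]]
```

```bash
python3 - <<'E'
from h import *
o=arm.get_obs();print({k:np.round(v,3) for k,v in o.items()})
E
```

```text
{'time': np.float64(1.2), 'joint_positions': array([-77.798,  36.005,   2.204,  86.94 ,  -1.546,  57.082,  -1.146]), 'joint_vel': array([ 0.004,  0.006,  0.057, -0.016,  0.013, -0.017,  0.039]), 'effort': array([-0.0000e+00, -5.6328e+01,  1.2250e+00, -1.9379e+01,  1.1000e-02,
        2.0000e-03, -0.0000e+00]), 'eef_pos': array([0.179, 0.625, 0.245]), 'tool_rot': array([ 1.79998e+02, -2.00000e-03,  1.64028e+02]), 'contact_force': array([-0.062, -0.648,  1.49 ]), 'wrist_torque': array([-0.028, -0.031, -0.007]), 'finger_force': np.float64(0.0), 'grip_width': np.float64(0.086)}
```

Call:
move_arm(moves=[[0,-0.0272,-0.0268,0,0,0,0.105],[0,-0.0272,-0.0268,0,0,0,0],[0,-0.0272,-0.0268,0,0,0,0],[0,-0.0272,-0.0268,0,0,0,0],[0,-0.0272,-0.0268,0,0,0,0],[0,-0.0272,-0.0268,0,0,0,0],[0,-0.0272,-0.0268,0,0,0,0],[0,-0.0272,-0.0268,0,0,0,0],[0,-0.0272,-0.0268,0,0,0,0]])

```text
time: 1.95
eef_pos: [0.3196, 0.3098, 0.2456]
tool_rot: [180.0, 0.0, 158.0]
contact_force: [0.9, 0.4, -0.4]
grip_width: 0.0855
finger_force: 0.0
```

Call:
move_arm(moves=[[0,-0.0272,-0.0268,0.013,0,0,0],[0,-0.0272,-0.0268,0.013,0,0,0],[0,-0.0272,-0.0268,0.013,0,0,0],[0,-0.0272,-0.0268,0.013,0,0,0],[0,-0.0272,-0.0268,0.013,0,0,0],[0,-0.0272,-0.0268,0.013,0,0,0],[0,-0.0272,-0.0268,0.013,0,0,0],[0,-0.0272,-0.0268,0.013,0,0,0],[0,-0.0272,-0.0268,0.013,0,0,0],[0,0,0,0,0,0,0]])

```text
time: 2.78
eef_pos: [0.4581, -0.0127, 0.1268]
tool_rot: [-179.8, 0.2, 157.3]
contact_force: [0.5, -0.3, -0.1]
grip_width: 0.0854
finger_force: 0.0
```

Call:
move_arm(moves=[[0,0.0096,0.0034,0.02,0,0,0],[0,0,0,0.03,0,0,0],[0,0,0,0.025,0,0,0],[0,0,0,0.012,0,0,0],[0,0,0,0.009,0,0,0],[0,0,0,0,0,0,0]])

```text
time: 3.28
eef_pos: [0.4454, 0.0036, 0.0439]
tool_rot: [-179.7, -1.0, 157.9]
contact_force: [0.1, 0.0, -0.4]
grip_width: 0.0852
finger_force: 0.0
```

```bash
python3 - <<'E'
from h import *
o=arm.get_obs();print(o["eef_pos"].round(4) if hasattr(o["eef_pos"],"round") else o["eef_pos"],o["joint_positions"])
im=arm.snapshot("scene");a=cv2.resize(im[210:310,330:430,::-1],(400,400),interpolation=cv2.INTER_CUBIC)
im=arm.snapshot("top");b=cv2.resize(im[245:345,245:345,::-1],(400,400),interpolation=cv2.INTER_CUBIC)
cv2.imwrite("pics/gear1.png",np.hstack([a,b]))
E
```

```text
[0.4454 0.0036 0.0439] [ -9.96573321  42.19168116   8.84404946 126.54904921 -25.84850671
  14.01552804  89.79511816]
```

View pics/gear1.png

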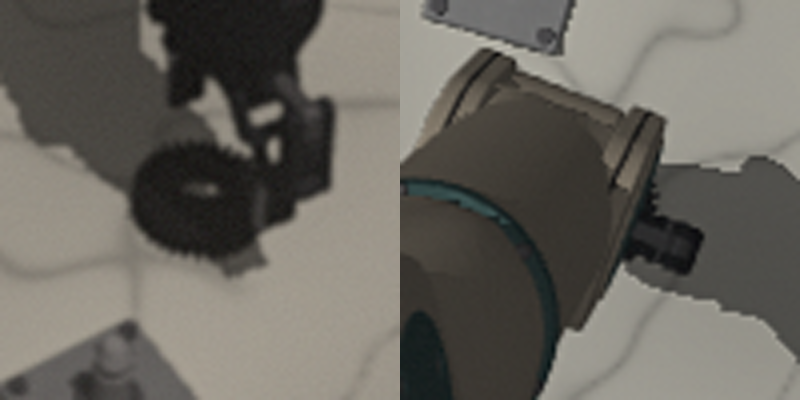

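The gripper is beside the gear, which is untouched; in the scene view it is at about (380,258) and the fingers stand 14 mm too high. Joint 6 is near its lower limit. I'll tilt about the closing axis, which does not tilt a round hub's grasp.

Call:
move_arm(moves=[[0,-0.0083,-0.007,-0.02,0,0,0],[0,0,0,0,0,0.08,0],[0,0,0,0,0,0.08,0],[0,0,0,0,0,0,0]])

```text
time: 3.72
eef_pos: [0.4551, -0.0084, 0.0656]
tool_rot: [-179.7, -9.8, 157.8]
contact_force: [2.0, -0.2, 0.2]
grip_width: 0.0854
finger_force: 0.0
```

```bash
cat >> h.py <<'E'
from scipy.spatial.transform import Rotation as Ro
def st(target=None):
    o=arm.get_obs();p=np.array(o["eef_pos"]);R=Ro.from_euler("xyz",o["tool_rot"],degrees=True)
    print("t",round(float(o["time"]),2),p.round(4),np.round(o["tool_rot"],2),"q",np.round(o["joint_positions"],1),"F",np.round(o["contact_force"],1),"M",np.round(o["wrist_torque"],2),"w",round(float(o["grip_width"]),4),round(float(o["finger_force"]),1))
    if target is not None: print("tool delta",(R.inv().apply(np.array(target)-p)).round(4))
    return p,R
E
python3 -c "
from h import *
st([.4505,-.006,.031])"
```

```text
t 3.72 [ 0.4551 -0.0084  0.0656] [-179.7    -9.82  157.83] q [ -8.   42.5  12.2 117.5 -21.9  31.9  89.3] F [ 2.  -0.2  0.2] M [-0.06 -0.26  0.03] w 0.0854 0.0
tool delta [-0.0008  0.0007  0.0349]
```

Call:
move_arm(moves=[[0,-0.0008,0.0007,0.015,0,0,0],[0,0,0,0.012,0,0,0],[0,0,0,0.008,0,0,0],[0,0,0,0,0,0,0]])

```text
time: 4.05
eef_pos: [0.4447, -0.0036, 0.0294]
tool_rot: [-179.7, -10.2, 157.9]
contact_force: [0.3, -0.3, -0.6]
grip_width: 0.0855
finger_force: 0.0
```

Call:
move_arm(moves=[[0.3,0,0,0,0,0,0],[0.6,0,0,0,0,0,0],[0.6,0,0,0,0,0,0],[0.6,0,0,0,0,0,0],[0.6,0,0,0,0,0,0],[0.6,0,0,0,0,0,0]])

```text
time: 4.55
eef_pos: [0.4469, -0.004, 0.031]
tool_rot: [-179.8, -10.0, 157.9]
contact_force: [-0.3, -0.3, 6.8]
grip_width: 0.0371
finger_force: 60.0
```

```bash
python3 -c "
from h import *
st([.4505,-.006,.031])"
```

```text
t 4.55 [ 0.4469 -0.004   0.031 ] [-179.75  -10.03  157.9 ] q [ -7.   45.9  10.  119.1 -23.9  27.   90.9] F [-0.3 -0.3  6.8] M [ 0.    0.02 -0.04] w 0.0371 60.0
tool delta [-0.004  -0.0005 -0.0007]
```

Call:
move_arm(moves=[[0.6,0.0022,0,-0.0123,0,0,0],[0.6,0.0043,0,-0.0246,0,0,0],[0.6,0.0043,0,-0.0246,0,0,0],[0.6,0.0043,0,-0.0246,0,0,0],[0.6,0.0022,0,-0.0123,0,0,0],[0.6,-0.0285,-0.0222,-0.005,0,0,0],[0.6,-0.0285,-0.0222,-0.005,0,0,0],[0.6,-0.0285,-0.0222,-0.005,0,0,0]])

```text
time: 5.22
eef_pos: [0.5031, -0.0984, 0.1311]
tool_rot: [-179.8, -10.0, 158.0]
contact_force: [-0.3, -1.0, -0.4]
grip_width: 0.0372
finger_force: 60.6
```

Call:
move_arm(moves=[[0.6,-0.0285,-0.0222,-0.005,0,0,0],[0.6,-0.0285,-0.0222,-0.005,0,0,0],[0.6,-0.0285,-0.0222,-0.005,0,0,0],[0.6,-0.0285,-0.0222,-0.005,0,0,0],[0.6,-0.0142,-0.0111,-0.0025,0,0,0],[0.6,0,0,0,0,0,0],[0.6,0,0,0,0,0,0]])

```text
time: 5.8
eef_pos: [0.5849, -0.2403, 0.1299]
tool_rot: [-179.7, -10.1, 157.8]
contact_force: [0.1, 0.1, -1.2]
grip_width: 0.0371
finger_force: 60.6
```

```bash
python3 - <<'E'
from h import *
p,R=st()
T=[]
for cam in("scene","top"):
    im=arm.snapshot(cam);u=proj(cam,p)[0].astype(int);print(cam,u)
    a,b=max(u[0]-50,0),max(u[1]-50,0);c=im[b:b+100,a:a+100,::-1];T.append(cv2.resize(c,(400,400),interpolation=cv2.INTER_CUBIC));print("org",a,b)
    for l in("gear_center",):
        r=arm.trace(l,cam)
        for q in r[:2]: 
            m=q["mask"];vu=np.argwhere(m);print(cam,l,round(q["p"],2),m.sum(),np.round(q["uv"],1),vu.min(0)[::-1],vu.max(0)[::-1]);np.save(f"held_{cam}.npy",m) if q is r[0] else 0
        print([(np.round(q["uv"],1).tolist(),round(q["p"],2)) for q in arm.spot_point(l,cam)[:2]])
cv2.imwrite("pics/held.png",np.hstack(T))
E
```

```text
t 5.8 [ 0.5849 -0.2403  0.1299] [-179.7   -10.14  157.79] q [ 10.2  48.2  17.7  85.8 -14.8  58.7 100.2] F [ 0.1  0.1 -1.2] M [ 0.02 -0.22 -0.05] w 0.0371 60.6
scene [254 197]
org 204 147
scene gear_center 0.76 617 [251.8 211.3] [235 196] [271 221]
[([253.9, 205.5], 0.83)]
top [398 230]
org 348 180
[]
```

View pics/held.png

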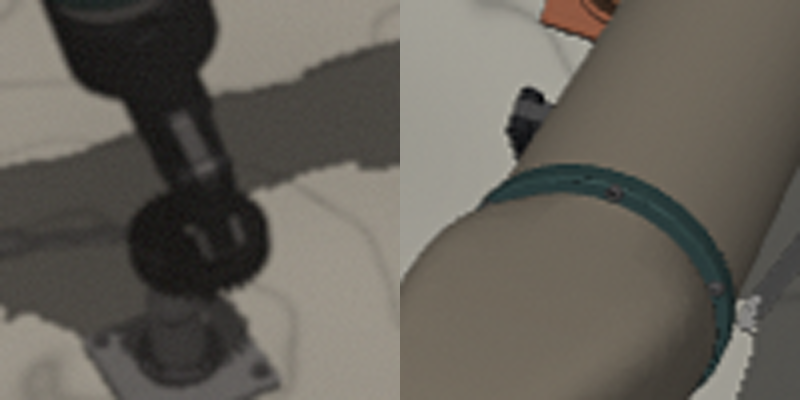

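Held view: the gear hangs level at about (252,210) in the scene, directly above the stub (250,233). The arm hides it in the top view. Next, a silhouette fit for the stub, and the gear's position in the same camera.

```bash
cat > fit.py <<'E'
from h import *
from scipy.optimize import minimize
def render(cam,parts,S=4):
    m=np.zeros((480*S,640*S),np.uint8)
    for P in parts: cv2.fillConvexPoly(m,np.round(cv2.convexHull(((proj(cam,P)+.5)*S).astype(np.float32))).astype(np.int32),255)
    return cv2.resize(m,(640,480),interpolation=cv2.INTER_AREA)/255.
def stubparts(p):
    x,y,a=p;c=np.array([x,y]);r=.042*np.sqrt(2)
    sq=[(x+r*np.cos(a+k*np.pi/2),y+r*np.sin(a+k*np.pi/2),z) for k in range(4) for z in(0,.01)]
    return [np.array(sq),np.r_[circ(c,.024,.01),circ(c,.024,.018)],np.r_[circ(c,.015,.018),circ(c,.015,.058)],np.r_[circ(c,.015,.058),circ(c,.0105,.066)]]
E
python3 - <<'E'
from fit import *
for cam,(a,b,c,d),ps in(("scene",(212,195,288,270),[.6,-.255]),("top",(365,195,432,270),[.595,-.26])):
    im=cv2.imread(f"pics/{cam}0.png");g=cv2.cvtColor(im,cv2.COLOR_BGR2GRAY).astype(float)
    sub=g[b:d,a:c];bg=np.median(np.r_[sub[:3].ravel(),sub[-3:].ravel()]);fg=np.percentile(sub,20)
    m=np.zeros((480,640),np.uint8);m[b:d,a:c]=sub<(bg*.6+fg*.4)
    n,lab,stt,_=cv2.connectedComponentsWithStats(m);k=1+np.argmax(stt[1:,4]);m=(lab==k).astype(float);print(cam,bg,fg,m.sum())
    cost=lambda p:np.abs(render(cam,stubparts(p))-m).sum()
    best=min((minimize(cost,[*ps,np.deg2rad(t)],method="Nelder-Mead",options=dict(initial_simplex=[[ps[0],ps[1],np.deg2rad(t)],[ps[0]+.006,ps[1],np.deg2rad(t)],[ps[0],ps[1]+.006,np.deg2rad(t)],[ps[0],ps[1],np.deg2rad(t)+.2]])) for t in(20,35,55,70)),key=lambda s:s.fun)
    print(cam,best.x.round(4),best.fun)
# held gear, scene
m=np.load("held_scene.npy").astype(float)
z0=.1299-.031
lowm=np.zeros_like(m);lowm[205:]=1
gp=lambda p:[np.r_[circ(p,.037,z0),circ(p,.037,z0+.014)]]
s=minimize(lambda p:(np.abs(render("scene",gp(p))-m)*lowm).sum(),[.585,-.24],method="Nelder-Mead",options=dict(initial_simplex=[[.585,-.24],[.592,-.24],[.585,-.233]]));print("gear held",s.x.round(4),s.fun)
p,R=st([*s.x,.031+z0])
E
```

```text
scene 134.0 92.0 1273.0
scene [ 0.5989 -0.2591  0.5027] 50.09803921568627
top 144.0 98.0 1428.0
top [ 0.5961 -0.26    0.5017] 185.49411764705883
gear held [ 0.5895 -0.2427] 71.51372549019608
t 6.1 [ 0.5853 -0.2379  0.1305] [-179.76  -10.13  158.  ] q [ 10.1  48.1  17.7  85.8 -14.8  58.7 100.2] F [ 0.6 -0.2 -0.8] M [-0.1  -0.17  0.  ] w 0.0372 60.6
tool delta [-0.0057 -0.0029 -0.0004]
```

Call:
move_arm(moves=[[0.6,-0.0147,-0.0128,-0.0026,0,0,0],[0.6,-0.0026,0,0.0148,0,0,0],[0.6,-0.0019,0,0.0108,0,0,0],[0.6,0,0,0,0,0,0],[0.6,0,0,0,0,0,0]])

```text
time: 6.52
eef_pos: [0.5935, -0.2554, 0.1035]
tool_rot: [-179.8, -10.3, 158.0]
contact_force: [0.0, -0.5, -0.2]
grip_width: 0.0372
finger_force: 60.6
```

```bash
python3 - <<'E'
from fit import *
p,R=st()
im=arm.snapshot("scene");a,b=200,170
cv2.imwrite("pics/above.png",cv2.resize(im[b:b+100,a:a+100,::-1],(500,500),interpolation=cv2.INTER_CUBIC))
q=arm.trace("gear_center","scene")[0];m=q["mask"].astype(float);print(q["p"],m.sum())
z0=p[2]-.031;lowm=np.zeros_like(m);v=np.argwhere(m)[:,0];lowm[int(v.max()-16):]=1
gp=lambda p:[np.r_[circ(p,.037,z0),circ(p,.037,z0+.014)]]
i=p[:2]
s=minimize(lambda p:(np.abs(render("scene",gp(p))-m)*lowm).sum(),i,method="Nelder-Mead",options=dict(initial_simplex=[i,i+[.007,0],i+[0,.007]]));print("gear held",s.x.round(4),s.fun)
st([*s.x,.031+z0])
E
```

```text
t 6.52 [ 0.5935 -0.2554  0.1035] [-179.77  -10.27  157.96] q [ 11.7  51.1  17.2  83.8 -15.1  57.8 101.2] F [ 0.  -0.5 -0.2] M [-0.05 -0.18 -0.03] w 0.0372 60.6
0.98 602.0
gear held [ 0.5979 -0.2576] 94.44705882352942
t 6.62 [ 0.5944 -0.2562  0.1046] [-179.75  -10.11  157.95] q [ 11.7  51.1  17.2  83.7 -15.1  57.8 101.2] F [ 0.3 -1.4 -0.3] M [-0.07 -0.18 -0.03] w 0.0374 60.6
tool delta [-0.0039 -0.0001  0.0005]
```

View pics/above.png

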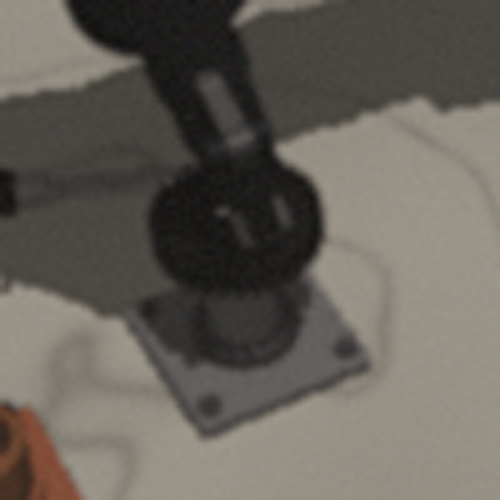

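The gear is right above the stub: disc at about (247,214), stub below at (249,233). The residual is 1–2 mm. Lowering onto the cone.

Call:
move_arm(moves=[[0.6,-0.0035,-0.001,0.0115,0,0,0],[0.6,-0.001,0,0.006,0,0,0],[0.6,-0.0005,0,0.003,0,0,0],[0.6,0,0,0,0,0,0]])

```text
time: 6.95
eef_pos: [0.5943, -0.2579, 0.082]
tool_rot: [-179.7, -10.2, 157.9]
contact_force: [-0.3, -0.0, -2.0]
grip_width: 0.0371
finger_force: 60.8
```

Call:
move_arm(moves=[[0.6,-0.0017,0,0.0099,0,0,0],[0.6,0,0,0,0,0,0]])

```text
time: 7.12
eef_pos: [0.594, -0.2579, 0.0715]
tool_rot: [-179.7, -10.3, 157.9]
contact_force: [-1.4, -0.7, -1.3]
grip_width: 0.0369
finger_force: 60.8
```

Call:
move_arm(moves=[[0.6,-0.0017,0,0.0099,0,0,0],[0.6,-0.0008,0,0.0049,0,0,0],[0.6,0,0,0,0,0,0]])

```text
time: 7.37
eef_pos: [0.5943, -0.2579, 0.0566]
tool_rot: [-179.7, -10.2, 157.9]
contact_force: [-0.7, -0.1, -1.3]
grip_width: 0.0371
finger_force: 60.9
```

Call:
move_arm(moves=[[0.6,-0.0009,0,0.0049,0,0,0],[0.6,-0.0002,0,0.0015,0,0,0],[0.6,-0.0002,0,0.001,0,0,0]])

```text
time: 7.62
eef_pos: [0.595, -0.2585, 0.0504]
tool_rot: [-179.7, -10.1, 157.9]
contact_force: [-0.6, 0.7, -1.7]
grip_width: 0.0371
finger_force: 60.9
```

Within about 1 mm of home, so I'll press on gently until the force rises.

Call:
move_arm(moves=[[0.6,-0.0002,0,0.001,0,0,0],[0.6,-0.0002,0,0.001,0,0,0],[0.6,0,0,0,0,0,0]])

```text
time: 7.87
eef_pos: [0.5951, -0.2586, 0.0492]
tool_rot: [-179.7, -10.1, 157.9]
contact_force: [0.2, 0.4, 1.3]
grip_width: 0.0369
finger_force: 61.0
```

Call:
move_arm(moves=[[0.6,-0.0002,0,0.001,0,0,0],[0.6,0,0,0,0,0,0]])

```text
time: 8.03
eef_pos: [0.5951, -0.2586, 0.0491]
tool_rot: [-179.7, -10.1, 157.9]
contact_force: [-2.2, 1.3, 7.4]
grip_width: 0.0372
finger_force: 61.7
```

Call:
move_arm(moves=[[0,0,0,0,0,0,0],[0,0,0,0,0,0,0],[0,0,0,0,0,0,0],[0,0.0035,0,-0.0197,0,0,0],[0,0.0061,0,-0.0345,0,0,0],[0,0.0068,0,-0.0384,0,0,0],[0,0.0068,0,-0.0384,0,0,0],[0,0.0068,0,-0.0384,0,0,0],[0,0,0,0,0,-0.09,0],[0,0,0,0,0,-0.088,0]])

```text
time: 8.87
eef_pos: [0.5982, -0.2594, 0.2228]
tool_rot: [-179.7, 0.7, 158.0]
contact_force: [0.7, 0.4, -1.4]
grip_width: 0.0855
finger_force: 0.0
```

```bash
python3 - <<'E'
from fit import *
st([.4965,.2605,.235])
im=arm.snapshot("scene");q=arm.trace("gear_center","scene")[0];m=q["mask"].astype(float);print(q["p"],m.sum())
s0=(.5989,-.2591)
for z0 in(.018,.021,.025,.03):
    gp=[np.r_[circ(s0,.037,z0),circ(s0,.037,z0+.014)],np.r_[circ(s0,.02,z0+.014),circ(s0,.02,z0+.03)]]
    r=render("scene",gp);print(z0,np.abs(r-m).sum().round(0))
cv2.imwrite("pics/placed.png",cv2.resize(im[180:280,200:300,::-1],(500,500),interpolation=cv2.INTER_CUBIC))
E
```

```text
t 8.87 [ 0.5982 -0.2594  0.2228] [-179.69    0.72  157.97] q [  9.7  38.4  19.1  89.1 -14.2  54.2 101.1] F [ 0.7  0.4 -1.4] M [ 0.05  0.08 -0.  ] w 0.0855 0.0
tool delta [ 0.2891  0.4437 -0.0182]
0.83 531.0
0.018 284.0
0.021 298.0
0.025 363.0
0.03 463.0
```

View pics/placed.png

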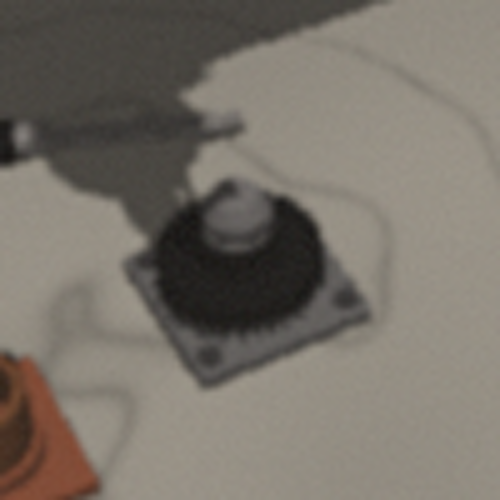

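The gear sits level and home on the stub, with the cone top showing at (248,223) and the disc at (248,231). Now to the pliers.

Call:
move_arm(moves=[[0,0.0206,0.0317,-0.01,-0.005,0.012,0],[0,0.0206,0.0317,-0.005,0,0,0],[0,0.0206,0.0317,0,0,0,0],[0,0.0206,0.0317,0,0,0,0],[0,0.0206,0.0317,0,0,0,0],[0,0.0206,0.0317,0,0,0,0],[0,0.0206,0.0317,0,0,0,0],[0,0.0206,0.0317,0,0,0,0],[0,0.0206,0.0317,0,0,0,0],[0,0.0206,0.0317,0,0,0,0]])

```text
time: 9.8
eef_pos: [0.5237, 0.1154, 0.2362]
tool_rot: [-179.9, -0.7, 158.0]
contact_force: [0.2, -0.5, 0.5]
grip_width: 0.0854
finger_force: 0.0
```

Call:
move_arm(moves=[[0,0.0206,0.0317,0,0,0,0],[0,0.0206,0.0317,0,0,0,0],[0,0.0206,0.0317,0,0,0,0],[0,0.0206,0.0317,0,0,0,0],[0,0,0,0,0,0,0]])

```text
time: 10.22
eef_pos: [0.4922, 0.2726, 0.2364]
tool_rot: [179.8, -0.9, 158.7]
contact_force: [-0.0, 0.4, 0.4]
grip_width: 0.0854
finger_force: 0.0
```

```bash
python3 - <<'E'
from fit import *
p,R=st([.497,.2605,.157])
# red handles from first scene/top picture: blob centroids per handle with half-known heights
for cam,(a,b,c,d) in(("scene",(435,270,525,385)),("top",(130,235,230,315))):
    im=cv2.imread(f"pics/{cam}0.png")[b:d,a:c].astype(int);B,G,Rr=im[...,0],im[...,1],im[...,2]
    m=((Rr>2*G)&(Rr>2*B)&(Rr>60)).astype(np.uint8)
    n,l,s,ce=cv2.connectedComponentsWithStats(m)
    for k in range(1,n):
        if s[k,4]>15:
            v=np.argwhere(l==k);print(cam,s[k,4],(ce[k]+[a,b]).round(1),"box",s[k,:4]+[a,b,0,0])
im=arm.snapshot("scene");cv2.imwrite("pics/over.png",cv2.resize(im[200:400,400:600,::-1],(600,600),interpolation=cv2.INTER_CUBIC))
E
```

```text
t 10.22 [0.4922 0.2726 0.2364] [179.82  -0.89 158.69] q [-44.2  30.8  19.6 101.7 -13.9  50.3  50.6] F [-0.   0.4  0.4] M [ 0.03  0.06 -0.03] w 0.0854 0.0
tool delta [-0.0101 -0.0098  0.0792]
scene 191 [484.6 293.5] box [480 280  11  30]
scene 18 [476.2 300.3] box [474 298   5   7]
scene 169 [500.1 317. ] box [491 302  19  28]
top 30 [148.4 265.2] box [146 262   6   8]
top 34 [171.5 274.7] box [169 271   6   8]
top 46 [179.6 276.7] box [176 273   8   9]
```

View pics/over.png

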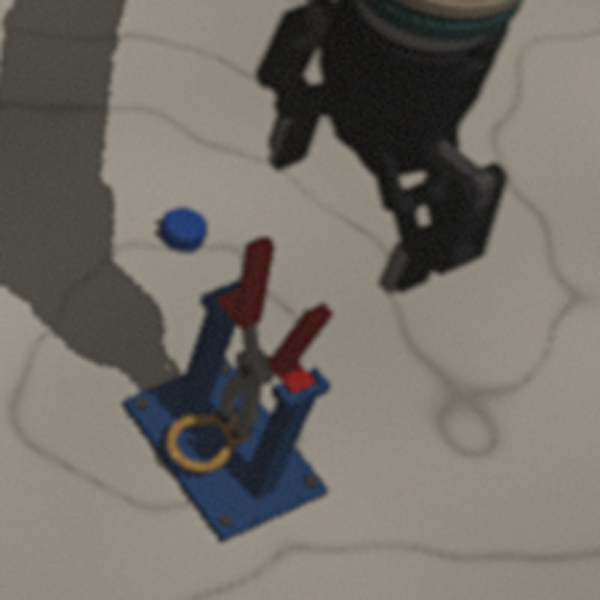

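```bash
python3 - <<'E'
from h import *
z=.184
A=[atz("top",u,z) for u in((148.4,265.2),(171.5,274.7))];print("top",np.round(A,4),np.mean(A,0).round(4))
B=[atz("scene",u,z) for u in((487,282),(505.5,305))];print("scene",np.round(B,4),np.mean(B,0).round(4))
d=A[0]-A[1];print(np.degrees(np.arctan2(d[1],d[0]))-90, np.linalg.norm(d));d=B[1]-B[0];print(np.degrees(np.arctan2(d[1],d[0]))-90,np.linalg.norm(d))
print(proj("scene",[[.4922,.2726,.236]]))
E
```

```text
top [[0.5067 0.2823 0.184 ]
 [0.4872 0.2345 0.184 ]] [0.4969 0.2584 0.184 ]
scene [[0.4931 0.2407 0.184 ]
 [0.5134 0.288  0.184 ]] [0.5032 0.2643 0.184 ]
-22.199349404238518 0.05160876334923479
-23.197144567968593 0.05151887638790883
[[512.07749635 272.45454506]]
```

The over view shows the pliers upright, with handle tops at (487,281) and (507,304), and the open gripper behind them. The gripper is centred about 12 mm off, so I'll correct that and descend.

Call:
move_arm(moves=[[0,-0.0115,-0.009,0,0,-0.0155,0.019],[0,0,0,0,0,0,0],[0,0,0,0,0,0,0]])

```text
time: 10.52
eef_pos: [0.5033, 0.246, 0.2373]
tool_rot: [-179.9, 0.3, 156.6]
contact_force: [-0.5, -0.7, 0.3]
grip_width: 0.0856
finger_force: 0.0
```

```bash
python3 -c "
from h import *
st([.4995,.260,.151])"
```

```text
t 10.52 [0.5033 0.246  0.2373] [-179.9     0.34  156.57] q [-42.9  30.4  21.  102.6 -13.4  49.3  50.8] F [-0.5 -0.7  0.3] M [-0.02 -0.03  0.  ] w 0.0856 0.0
tool delta [0.0096 0.0115 0.0862]
```

Call:
move_arm(moves=[[0,0,0,0,0,0,0],[0,0,0,0,0,0,0]])

```text
time: 10.68
eef_pos: [0.5024, 0.2481, 0.2374]
tool_rot: [180.0, 0.3, 156.7]
contact_force: [0.5, -0.8, -0.4]
grip_width: 0.0848
finger_force: 0.0
```

```bash
python3 -c "
from h import *
st([.4995,.260,.151])"
```

```text
t 10.68 [0.5024 0.2481 0.2374] [180.     0.28 156.74] q [-43.   30.4  20.8 102.6 -13.4  49.3  50.8] F [ 0.5 -0.8 -0.4] M [0.01 0.01 0.05] w 0.0848 0.0
tool delta [0.0078 0.0098 0.0863]
```

Call:
move_arm(moves=[[0,0.007,0.009,0,0,0.005,-0.012],[0,0,0,0.015,0,0,0],[0,0,0,0.015,0,0,0],[0,0,0,0,0,0,0],[0,0,0,0,0,0,0],[0,0,0,0,0,0,0]])

```text
time: 11.18
eef_pos: [0.4994, 0.2607, 0.2078]
tool_rot: [179.9, 0.0, 157.6]
contact_force: [-0.6, -0.3, 0.2]
grip_width: 0.0858
finger_force: 0.0
```

```bash
python3 -c "
from h import *
st([.4995,.260,.151])"
```

```text
t 11.18 [0.4994 0.2607 0.2078] [1.7995e+02 3.0000e-02 1.5757e+02] q [-43.1  32.7  19.5 103.8 -14.6  45.9  51.3] F [-0.6 -0.3  0.2] M [ 0.04 -0.01 -0.01] w 0.0858 0.0
tool delta [-0.0003 -0.0007  0.0568]
```

Call:
move_arm(moves=[[0,0,0,0.018,0,0,0],[0,0,0,0.018,0,0,0],[0,0,0,0.013,0,0,0],[0,0,0,0.007,0,0,0],[0,0,0,0,0,0,0]])

```text
time: 11.6
eef_pos: [0.4987, 0.2601, 0.1506]
tool_rot: [-179.9, -0.1, 157.6]
contact_force: [-0.9, -0.4, -0.8]
grip_width: 0.0854
finger_force: 0.0
```

```bash
python3 - <<'E'
from h import *
st([.4995,.260,.151])
im=arm.snapshot("scene");cv2.imwrite("pics/on.png",cv2.resize(im[240:390,430:580,::-1],(600,600),interpolation=cv2.INTER_CUBIC))
E
```

```text
t 11.6 [0.4987 0.2601 0.1506] [-1.7995e+02 -5.0000e-02  1.5755e+02] q [-41.6  37.2  17.4 106.6 -16.8  38.8  53.2] F [-0.9 -0.4 -0.8] M [-0.03 -0.02  0.03] w 0.0854 0.0
tool delta [-0.0008  0.0002 -0.0004]
```

View pics/on.png

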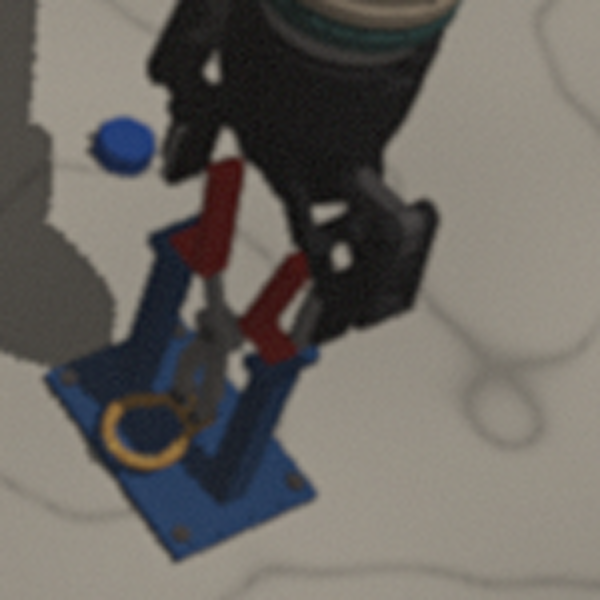

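The fingers straddle both red handles, at crop (222,190) and (290,270), and are evenly spaced. Closing.

Call:
move_arm(moves=[[0.3,0,0,0,0,0,0],[0.5,0,0,0,0,0,0],[0.7,0,0,0,0,0,0],[0.85,0,0,0,0,0,0],[0.85,0,0,0,0,0,0],[0.85,0,0,0,0,0,0],[0.85,0,0,0,0,0,0],[0.85,0,0,0,0,0,0]])

```text
time: 12.32
eef_pos: [0.5007, 0.261, 0.1531]
tool_rot: [179.8, 0.2, 157.5]
contact_force: [-0.2, 0.0, 7.6]
grip_width: 0.0294
finger_force: 58.9
```

```bash
python3 -c "
from h import *
st()"
```

```text
t 12.32 [0.5007 0.261  0.1531] [1.7978e+02 1.6000e-01 1.5754e+02] q [-41.6  37.   17.5 106.5 -16.8  38.8  53.2] F [-0.2  0.   7.6] M [ 0.12 -0.02  0.02] w 0.0294 58.9
```

Call:
move_arm(moves=[[0.9,0,0,-0.008,0,0,0],[0.9,0,0,-0.012,0,0,0],[0.9,0,0,-0.015,0,0,0],[0.9,0,0,-0.02,0,0,0],[0.9,0,0,-0.02,0,0,0],[0.9,0,0,-0.02,0,0,0],[0.9,0,0,-0.02,0,0,0],[0.9,0,0,-0.02,0,0,0],[0.9,0,0,-0.01,0,0,0],[0.9,0,0,0,0,0,0]])

```text
time: 13.15
eef_pos: [0.5001, 0.2605, 0.2985]
tool_rot: [179.8, 0.2, 157.5]
contact_force: [0.8, 0.6, -2.8]
grip_width: 0.0295
finger_force: 60.0
```

```bash
python3 - <<'E'
from h import *
st()
o=arm.get_obs();p=o["eef_pos"]
T=[]
for cam in("scene","top"):
    im=arm.snapshot(cam);u=proj(cam,p+np.array([0,0,-.1]))[0].astype(int);a,b=max(0,u[0]-60),max(0,u[1]-60);print(cam,a,b)
    T.append(cv2.resize(im[b:b+120,a:a+120,::-1],(400,400),interpolation=cv2.INTER_CUBIC))
    for l in("ring_center","pliers_tips"):print(l,[(np.round(q["uv"],1).tolist(),round(q["p"],2)) for q in arm.spot_point(l,cam)[:2]])
cv2.imwrite("pics/lift.png",np.hstack(T))
E
```

```text
t 13.15 [0.5001 0.2605 0.2985] [1.7979e+02 1.5000e-01 1.5755e+02] q [-45.   26.8  22.1  97.7 -11.6  57.5  48.7] F [ 0.8  0.6 -2.8] M [ 0.02 -0.03  0.04] w 0.0295 60.0
scene 437 225
ring_center [([486.1, 298.7], 0.6)]
pliers_tips [([490.0, 294.7], 0.85)]
top 96 207
ring_center [([396.6, 234.9], 0.66), ([164.1, 265.9], 0.45)]
pliers_tips [([165.5, 277.4], 0.37)]
```

View pics/lift.png

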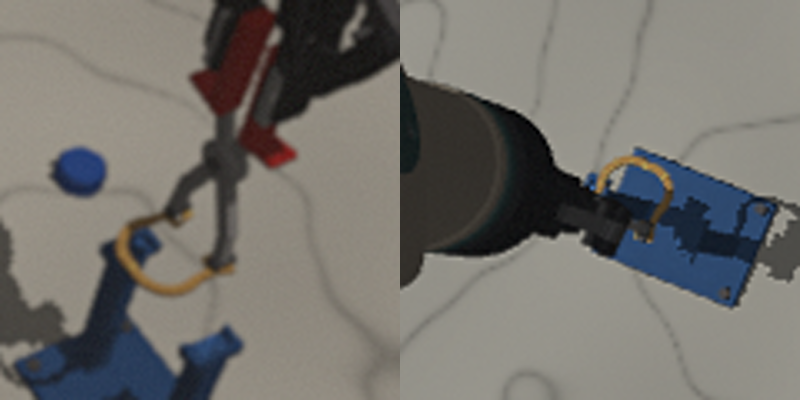

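The pliers are out of the stand and squeezed, with the ring spread open: in the scene, tips at about (491,289) and (503,304), ring back at about (473,297). My picture views are used up, so from here I'll go by numbers. Next I'll measure the ring in the pliers' frame from its yellow pixels.

```bash
cat >> fit.py <<'E'
def ringpts(cam,im,p,R,box=45):
    u0=proj(cam,p+np.array([0,0,-.130]))[0].astype(int)
    hsv=cv2.cvtColor(im,cv2.COLOR_RGB2HSV);m=cv2.inRange(hsv,(12,90,50),(32,255,255))
    a,b=max(0,u0[0]-box),max(0,u0[1]-box);w=np.zeros_like(m);w[b:b+2*box,a:a+2*box]=m[b:b+2*box,a:a+2*box]
    n,l,s,c=cv2.connectedComponentsWithStats(w,connectivity=8)
    if n<2:return None
    v=np.argwhere(w>0)[:,::-1]
    P=np.array([atz(cam,q,p[2]-.130) for q in v])
    L=(P-p)[:,:2]@np.array([-R.as_matrix()[:2,0],R.as_matrix()[:2,1]]).T  # pliers x, y(+tool y)
    return v,L
def bars(L):
    xs=L[:,0];ys=L[:,1];print(len(L),"x",np.percentile(xs,[0,2,50,98,100]).round(4),"y",np.percentile(ys,[0,2,50,98,100]).round(4))
    for x0 in np.arange(-.005,.04,.005):
        k=(xs>=x0)&(xs<x0+.005)
        if k.any():
            y=np.sort(ys[k]);g=np.diff(y);j=g.argmax() if len(g) else 0
            print(f"{x0:.3f}",k.sum(),y[0].round(4),(y[j].round(4),y[j+1].round(4)) if len(g) else "",y[-1].round(4))
E
python3 - <<'E'
from fit import *
p,R=st()
for cam in("scene","top"):
    im=arm.snapshot(cam);r=ringpts(cam,im,p,R);print(cam)
    if r: bars(r[1])
E
```

```text
t 13.45 [0.4984 0.2599 0.2949] [-1.7989e+02 -8.0000e-02  1.5755e+02] q [-45.   27.   22.   97.9 -11.6  57.5  48.7] F [-0.6 -0.3 -3.1] M [-0.   -0.03  0.01] w 0.0295 60.0
scene
166 x [-0.0119 -0.0102  0.0261  0.0381  0.0387] y [-0.0206 -0.0196  0.0071  0.0244  0.0252]
-0.005 6 -0.0136 (np.float64(-0.0112), np.float64(0.0211)) 0.0224
0.000 12 -0.0192 (np.float64(-0.0168), np.float64(0.0173)) 0.0221
0.005 10 -0.0196 (np.float64(-0.0178), np.float64(0.0193)) 0.0233
0.010 12 -0.0199 (np.float64(-0.0175), np.float64(0.0196)) 0.0236
0.015 14 -0.0206 (np.float64(-0.0178), np.float64(0.0202)) 0.0249
0.020 13 -0.0192 (np.float64(-0.0157), np.float64(0.0205)) 0.0252
0.025 20 -0.0188 (np.float64(-0.0112), np.float64(0.0161)) 0.0245
0.030 42 -0.016 (np.float64(-0.016), np.float64(-0.0143)) 0.0194
0.035 25 -0.0115 (np.float64(-0.0115), np.float64(-0.0091)) 0.0134
top
95 x [-0.0103 -0.0084  0.024   0.0342  0.0349] y [-0.0247 -0.0245 -0.0028  0.0207  0.0215]
-0.005 2 -0.0228 (np.float64(-0.0228), np.float64(-0.0219)) -0.0219
0.000 5 -0.0232 (np.float64(-0.0202), np.float64(0.0202)) 0.0202
0.005 8 -0.0234 (np.float64(-0.0204), np.float64(0.0172)) 0.02
0.010 12 -0.0245 (np.float64(-0.0206), np.float64(0.0161)) 0.0208
0.015 9 -0.0247 (np.float64(-0.0227), np.float64(0.0168)) 0.0215
0.020 10 -0.0232 (np.float64(-0.0212), np.float64(0.0156)) 0.0205
0.025 17 -0.0223 (np.float64(-0.0148), np.float64(-0.0026)) 0.0184
0.030 28 -0.0159 (np.float64(0.0077), np.float64(0.0096)) 0.0135
```

Call:
move_arm(moves=[[0.9,-0.0099,-0.0158,0,0,0,0],[0.9,-0.0197,-0.0316,0,0,0,0],[0.9,-0.0197,-0.0316,0,0,0,0],[0.9,-0.0197,-0.0316,0,0,0,0],[0.9,-0.0197,-0.0316,0,0,0,0],[0.9,-0.0197,-0.0316,0,0,0,0],[0.9,-0.0197,-0.0316,0,0,0,0],[0.9,-0.0197,-0.0316,0,0,0,0],[0.9,-0.0197,-0.0316,0,0,0,0],[0.9,-0.0197,-0.0316,0,0,0,0]])

```text
time: 14.38
eef_pos: [0.5574, -0.0905, 0.2959]
tool_rot: [180.0, -0.0, 157.6]
contact_force: [1.3, -0.4, -2.4]
grip_width: 0.0297
finger_force: 60.0
```

Call:
move_arm(moves=[[0.9,-0.0197,-0.0316,0,0,0,0],[0.9,-0.0197,-0.0316,0.01,0,0,0],[0.9,-0.0197,-0.0316,0.015,0,0,0],[0.9,-0.0197,-0.0316,0.015,0,0,0],[0.9,-0.0099,-0.0158,0.008,0,0,0],[0.9,0,0,0,0,0,0],[0.9,0,0,0,0,0,0],[0.9,0,0,0,0,0,0],[0.9,0,0,0,0,0,0]])

```text
time: 15.13
eef_pos: [0.5857, -0.2521, 0.2484]
tool_rot: [179.9, 0.0, 157.7]
contact_force: [-0.2, 0.1, -2.5]
grip_width: 0.0297
finger_force: 60.1
```

```bash
python3 - <<'E'
from fit import *
p,R=st([.585,-.2543,.235])
for cam in("scene","top"):
    im=arm.snapshot(cam);r=ringpts(cam,im,p,R);print(cam)
    if r: bars(r[1])
p,R=st([.585,-.2543,.235])
E
```

```text
t 15.13 [ 0.5857 -0.2521  0.2484] [1.7991e+02 1.0000e-02 1.5768e+02] q [  7.6  36.4  22.5  89.3 -15.7  57.5 102.3] F [-0.2  0.1 -2.5] M [ 0.02  0.   -0.03] w 0.0297 60.1
tool delta [-0.0001 -0.0023  0.0134]
scene
116 x [-0.0083 -0.0062  0.0261  0.0373  0.0377] y [-0.0201 -0.0188  0.0097  0.0262  0.0269]
-0.005 8 -0.0143 (np.float64(-0.0106), np.float64(0.0209)) 0.0245
0.000 6 -0.0169 (np.float64(-0.0169), np.float64(0.0192)) 0.0228
0.005 5 -0.0167 (np.float64(-0.0167), np.float64(0.0202)) 0.0238
0.010 10 -0.0193 (np.float64(-0.0155), np.float64(0.0204)) 0.0267
0.015 10 -0.0201 (np.float64(-0.0144), np.float64(0.0214)) 0.0259
0.020 11 -0.019 (np.float64(-0.0133), np.float64(0.0216)) 0.0269
0.025 18 -0.0179 (np.float64(-0.0066), np.float64(0.0163)) 0.0262
0.030 31 -0.0139 (np.float64(0.0218), np.float64(0.0254)) 0.0254
0.035 12 -0.0091 (np.float64(0.0129), np.float64(0.0165)) 0.0165
top
13 x [-0.0101 -0.0099  0.0036  0.0124  0.0139] y [0.0157 0.016  0.0206 0.023  0.0231]
-0.005 2 0.0206 (np.float64(0.0206), np.float64(0.0214)) 0.0214
0.000 2 0.0169 (np.float64(0.0169), np.float64(0.0189)) 0.0189
0.005 4 0.0157 (np.float64(0.0157), np.float64(0.0177)) 0.0205
0.010 1 0.0229  0.0229
t 15.23 [ 0.5858 -0.2524  0.2488] [1.7994e+02 5.0000e-02 1.5769e+02] q [  7.6  36.4  22.5  89.3 -15.7  57.5 102.3] F [ 0.1 -0.5 -3.3] M [0.02 0.01 0.01] w 0.0293 60.1
tool delta [-0.     -0.0021  0.0137]
```

Call:
move_arm(moves=[[0.9,0,-0.003,0.01,0,0,0],[0.9,0,0,0.015,0,0,0],[0.9,0,0,0.01,0,0,0],[0.9,0,0,0,0,0,0],[0.9,0,0,0,0,0,0]])

```text
time: 15.65
eef_pos: [0.5836, -0.2563, 0.2124]
tool_rot: [180.0, -0.1, 157.6]
contact_force: [-0.2, -0.1, -1.3]
grip_width: 0.0297
finger_force: 60.1
```

```bash
python3 - <<'E'
from fit import *
p,R=st()
im=arm.snapshot("scene");v,L=ringpts("scene",im,p,R);bars(L)
x=np.percentile(L[:,0],99)-.0228;y=(np.percentile(L[:,1],1)+np.percentile(L[:,1],99))/2
M=R.as_matrix();c=p[:2]-x*M[:2,0]+y*M[:2,1];d=np.array([.5989,-.2591])-c;print("ring scene",c.round(4),"tool d",(d@M[:2,0]).round(4),(d@M[:2,1]).round(4))
st()
E
```

```text
t 15.65 [ 0.5836 -0.2563  0.2124] [ 1.7999e+02 -9.0000e-02  1.5757e+02] q [  8.5  38.6  21.7  91.4 -16.7  53.3 103.5] F [-0.2 -0.1 -1.3] M [ 0.01  0.01 -0.02] w 0.0297 60.1
116 x [-0.0087 -0.0065  0.024   0.0365  0.0375] y [-0.0199 -0.0193  0.0103  0.0274  0.0286]
-0.005 4 -0.0108 (np.float64(-0.0108), np.float64(0.0199)) 0.0227
0.000 7 -0.0172 (np.float64(-0.0163), np.float64(0.0201)) 0.0237
0.005 10 -0.0199 (np.float64(-0.0152), np.float64(0.0202)) 0.0247
0.010 11 -0.0188 (np.float64(-0.0141), np.float64(0.0213)) 0.0276
0.015 11 -0.0197 (np.float64(-0.0139), np.float64(0.0223)) 0.0286
0.020 12 -0.0194 (np.float64(-0.0128), np.float64(0.0214)) 0.0278
0.025 17 -0.0174 (np.float64(-0.008), np.float64(0.0143)) 0.0252
0.030 29 -0.0135 (np.float64(-0.0126), np.float64(-0.0106)) 0.0226
0.035 10 -0.005 (np.float64(-0.0021), np.float64(0.0016)) 0.0208
ring scene [ 0.5979 -0.2578] tool d -0.0014 -0.0008
t 15.7 [ 0.5841 -0.2567  0.2132] [179.99   0.   157.57] q [  8.5  38.5  21.7  91.4 -16.7  53.3 103.5] F [ 0.8 -1.  -2.3] M [-0.02 -0.05  0.  ] w 0.0293 60.1
```

Call:
move_arm(moves=[[0.9,-0.0005,0.0008,0.01,0,0,0],[0.9,0,0,0.01,0,0,0],[0.9,0,0,0.003,0,0,0],[0.9,0,0,0,0,0,0]])

```text
time: 16.03
eef_pos: [0.5839, -0.2557, 0.1887]
tool_rot: [180.0, -0.2, 157.6]
contact_force: [0.3, -0.6, -2.1]
grip_width: 0.0295
finger_force: 60.1
```

```bash
python3 - <<'E'
from h import *
st()
E
```

```text
t 16.03 [ 0.5839 -0.2557  0.1887] [ 1.7998e+02 -1.6000e-01  1.5755e+02] q [  8.8  40.1  21.   92.6 -17.4  50.7 104. ] F [ 0.3 -0.6 -2.1] M [0.   0.02 0.  ] w 0.0295 60.1
```

Call:
move_arm(moves=[[0.9,0,0,0.0025,0,0,0],[0.9,0,0,0.0015,0,0,0],[0.9,0,0,0,0,0,0]])

```text
time: 16.28
eef_pos: [0.5848, -0.2563, 0.1861]
tool_rot: [180.0, 0.0, 157.5]
contact_force: [0.1, -0.0, -2.9]
grip_width: 0.0296
finger_force: 60.1
```

Call:
move_arm(moves=[[0.9,0,0,0.001,0,0,0],[0.9,0,0,0.001,0,0,0],[0.9,0,0,0,0,0,0]])

```text
time: 16.53
eef_pos: [0.5847, -0.2562, 0.1842]
tool_rot: [180.0, 0.0, 157.5]
contact_force: [0.7, 0.0, -3.1]
grip_width: 0.0294
finger_force: 60.1
```

```bash
python3 - <<'E'
from fit import *
p,R=st()
im=arm.snapshot("scene");v,L=ringpts("scene",im,p,R);bars(L)
print([(np.round(q["uv"],1).tolist(),round(q["p"],2)) for q in arm.spot_point("ring_center","scene")[:2]],proj("scene",[[.5989,-.2591,.0505]]).round(1))
# ring height: back outer edge pixel lies 36.6mm ahead; compare heights fit using scene silhouettes
for l in ("ring_center",):
    for q in arm.trace(l,"scene")[:1]:
        m=q["mask"];vv=np.argwhere(m);print(q["p"],m.sum(),vv.min(0)[::-1],vv.max(0)[::-1])
st()
E
```

```text
t 16.53 [ 0.5847 -0.2562  0.1842] [179.99   0.   157.55] q [  8.9  40.4  20.9  92.8 -17.6  50.  104.1] F [ 0.7  0.  -3.1] M [ 0.02 -0.02 -0.04] w 0.0294 60.1
134 x [-0.0109 -0.0083  0.0253  0.038   0.039 ] y [-0.02   -0.0184  0.0188  0.0283  0.0293]
-0.005 7 0.0198 (np.float64(0.0207), np.float64(0.0226)) 0.0271
0.000 8 0.0171 (np.float64(0.0189), np.float64(0.0208)) 0.0254
0.005 8 0.0181 (np.float64(0.0199), np.float64(0.0218)) 0.0263
0.010 9 0.0192 (np.float64(0.0209), np.float64(0.0228)) 0.0292
0.015 10 -0.0191 (np.float64(-0.0182), np.float64(0.0202)) 0.0283
0.020 16 -0.02 (np.float64(-0.0114), np.float64(0.0184)) 0.0293
0.025 19 -0.0189 (np.float64(-0.0066), np.float64(0.0157)) 0.0267
0.030 32 -0.015 (np.float64(-0.0141), np.float64(-0.0121)) 0.0249
0.035 17 -0.0064 (np.float64(-0.0064), np.float64(-0.0036)) 0.0195
[([248.7, 220.5], 0.45)] [[246.7 223.1]]
0.47 45 [236 219] [252 231]
t 16.68 [ 0.5848 -0.2563  0.1843] [1.7999e+02 2.0000e-02 1.5755e+02] q [  8.9  40.4  20.9  92.8 -17.6  50.  104.1] F [-0.1 -1.1 -2.7] M [-0.02  0.03 -0.  ] w 0.0296 60.1
```

Call:
move_arm(moves=[[0.9,0,0,0.001,0,0,0],[0.9,0,0,0.001,0,0,0],[0.9,0,0,0,0,0,0]])

```text
time: 16.93
eef_pos: [0.5847, -0.2562, 0.182]
tool_rot: [180.0, 0.0, 157.5]
contact_force: [0.7, -0.4, -1.9]
grip_width: 0.0298
finger_force: 60.1
```

Call:
move_arm(moves=[[0.9,0,0,0.001,0,0,0],[0.9,0,0,0,0,0,0],[0.9,0,0,0,0,0,0]])

```text
time: 17.18
eef_pos: [0.5848, -0.2563, 0.1812]
tool_rot: [180.0, 0.0, 157.5]
contact_force: [0.9, 0.2, -2.1]
grip_width: 0.0295
finger_force: 60.1
```

Call:
move_arm(moves=[[0.9,0,0,0.001,0,0,0],[0.9,0,0,0,0,0,0],[0.9,0,0,0,0,0,0]])

```text
time: 17.43
eef_pos: [0.5848, -0.2563, 0.1802]
tool_rot: [180.0, 0.0, 157.6]
contact_force: [0.6, -0.6, -2.1]
grip_width: 0.0298
finger_force: 60.1
```

Call:
move_arm(moves=[[0.9,0,0,0.001,0,0,0],[0.9,0,0,0,0,0,0],[0.9,0,0,0,0,0,0]])

```text
time: 17.68
eef_pos: [0.5848, -0.2562, 0.1792]
tool_rot: [180.0, 0.0, 157.6]
contact_force: [-0.9, 0.9, -2.2]
grip_width: 0.0297
finger_force: 59.9
```

Call:
move_arm(moves=[[0.9,0,0,0.001,0,0,0],[0.9,0,0,0,0,0,0],[0.9,0,0,0,0,0,0]])

```text
time: 17.93
eef_pos: [0.5849, -0.2563, 0.1787]
tool_rot: [180.0, 0.0, 157.5]
contact_force: [-1.4, 1.3, 2.5]
grip_width: 0.0298
finger_force: 59.8
```

Light contact with the hub at TCP z ≈ 0.179 matches the geometry: the ring's underside is on the hub. I'll back up about 1 mm to groove mid-height and check.

Call:
move_arm(moves=[[0.9,0,0,-0.0018,0,0,0],[0.9,0,0,0,0,0,0],[0.9,0,0,0,0,0,0]])

```text
time: 18.18
eef_pos: [0.5847, -0.2562, 0.1797]
tool_rot: [180.0, -0.0, 157.6]
contact_force: [-0.1, -1.0, -3.1]
grip_width: 0.0296
finger_force: 59.8
```

```bash
python3 - <<'E'
from fit import *
p,R=st()
im=arm.snapshot("scene");v,L=ringpts("scene",im,p,R);bars(L)
x=np.percentile(L[:,0],99)-.0228;y=(np.percentile(L[:,1],1)+np.percentile(L[:,1],99))/2
M=R.as_matrix();c=p[:2]-x*M[:2,0]+y*M[:2,1];d=np.array([.5989,-.2591])-c;print("ring scene",c.round(4),"tool d",(d@M[:2,0]).round(4),(d@M[:2,1]).round(4))
for q in arm.trace("gear_center","scene")[:1]:
    vv=np.argwhere(q["mask"]);print("gear",round(q["p"],2),q["mask"].sum(),vv.min(0)[::-1],vv.max(0)[::-1])
r=render("scene",[np.r_[circ((.5989,-.2591),.037,.018),circ((.5989,-.2591),.037,.032)]]);vv=np.argwhere(r>.5);print("pred",vv.min(0)[::-1],vv.max(0)[::-1])
E
```

```text
t 18.18 [ 0.5847 -0.2562  0.1797] [180.    -0.   157.55] q [  8.9  40.7  20.8  93.  -17.7  49.5 104.2] F [-0.1 -1.  -3.1] M [ 0.02  0.03 -0.01] w 0.0296 59.8
130 x [-0.01   -0.0075  0.0257  0.0375  0.038 ] y [-0.0224 -0.0209  0.0164  0.027   0.0279]
-0.005 6 -0.0135 (np.float64(-0.0135), np.float64(0.0212)) 0.0258
0.000 8 0.0158 (np.float64(0.0176), np.float64(0.0194)) 0.024
0.005 8 0.0168 (np.float64(0.0186), np.float64(0.0204)) 0.025
0.010 8 0.0178 (np.float64(0.0196), np.float64(0.0214)) 0.026
0.015 9 -0.0206 (np.float64(-0.0206), np.float64(0.0188)) 0.027
0.020 14 -0.0224 (np.float64(-0.0157), np.float64(0.0179)) 0.0279
0.025 20 -0.0213 (np.float64(-0.0052), np.float64(0.0143)) 0.0253
0.030 31 -0.0193 (np.float64(0.0199), np.float64(0.0235)) 0.0235
0.035 17 -0.0116 (np.float64(0.0145), np.float64(0.0181)) 0.0181
ring scene [ 0.5999 -0.2593] tool d 0.001 -0.0003
gear 0.69 658 [225 216] [272 257]
pred [231 217] [265 246]
```

```bash
python3 -c "
from rig import arm
print(arm.close_job())"
```

```text
the job is handed in; nothing more can be done
None
```

I handed the job in at about 18.4 s: the gear is fully home on the thick stub, hub up, and the squeezed pliers hold the spread ring level at the groove, within about 1 mm of the stub axis by camera and force readings; I have not seen a verdict.

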